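# Empty the sample hopper and hold its index plunger out for cleaning

## Task

Three stones of the last aggregate sample are still lying in the hopper. Press the yellow paddle at the front right down to its stop and keep it down until all the stones have dropped into the pan, then let it come up again. With the hopper empty, pull the red index plunger knob on the side of the stand fully back so that the hopper tips over by its own weight, and finish holding the knob pulled out, so that I can brush the hopper clean; leave the pan, tin, beaker and brush where they stand.

Things in the scene. Friction and masses are not known exactly. Their poses are not given: they have to be found in the camera images.
- stand: Hopper stand, fixed to the bench: two upright white side plates (146 mm long in x, outer faces at y = +-76 mm, tops at z = 215 mm) on a grey base. Origin: centre of the base at bench level. x points from the paddle side (front, -x) to the far side, y to the left side where the red knob sticks out, z up. Gear discs and a crank on the right plate reach y = -92 mm.
- paddle_pad (a point): Centre of the upper face of the black rubber tread (46 x 60 mm) on the yellow paddle (85 mm long, 70 mm wide), which sticks out to the stand's -x. At rest 136 mm before the stand's origin and 167 mm above the bench. Hinge along the stand's y at x = -79, z = 150 mm. It slopes 0.2 rad up to its free end at rest, 0.25 rad down at its stop; this point has then sunk 26 mm, to z = 141 mm.
- paddle (a joint): Angle of the paddle, rad: 0 at rest, 0.45 pressed down to its stop. A spring returns it; pressing on the tread takes about 5 N at first, 10 N at the stop. It opens two gate flaps under the hopper (2.8 rad of flap per rad of paddle) and the stones fall into the pan within about 0.3 s. Released, paddle and flaps shut again.
- knob: Red cylindrical pull knob of the index plunger, 28 mm diameter, 24 mm long, axis level along the stand's y. Origin: its centre, at rest at x = -50, y = 128, z = 190 mm of the stand. Its inner face is 40 mm off the side plate; between them a steel sleeve (27 then 21 mm diameter, ending 28 mm off the plate) and a 12 mm neck. Free all round; can be gripped from above, closing along the stand's x.
- plunger (a joint): Travel of the plunger, m: 0 seated, 0.014 fully back against its stop. It moves in the stand's +y direction, straight out from the side plate. Its 8 mm pin sits in a hole in the hopper's lug and leaves it after about 0.009. A spring draws it back in: 6 N when seated, 12 N fully back.
- hopper (a joint): Angle of the aluminium hopper (mouth 128 x 126 mm, rim at z = 240 mm) on trunnions along the stand's y through x = 0, z = 190 mm; rad: about 0 (up to 0.04 of play) upright, locked by the plunger; 1.1 tipped to its stop, mouth to the stand's +x. Freed, it tips by its own weight in about 1 s, staying between y = +-70 mm of the stand, its rim sweeping a radius of 90 mm.
- pan: Loose steel pan, 176 x 130 mm, 42 mm high, 3 mm walls, standing on the stand's base plate (6 mm) under the hopper between the side plates. Origin: centre of its underside; x and y along its long and short sides. A 10 mm lip sticks out at its front rim.
- stone_1: Loose piece of crushed stone about 24 x 19 x 17 mm. Origin: centre of its underside as it first lies, in the hopper on the closed gate about 127 mm above the bench.
- stone_2: Second stone, about 22 x 20 x 18 mm, also on the closed gate. Origin as stone_1.
- stone_3: Third stone, about 23 x 18 x 19 mm, also on the closed gate. Origin as stone_1.
- tin: Bystander: closed pale metal sample tin, 76 mm diameter, 85 mm high, standing to the right (-y side) of the stand. Origin: centre of its underside.
- beaker: Bystander: empty glass beaker, 72 mm diameter, 95 mm high, also on the right of the stand. Origin: centre of its underside.
- brush: Bystander: hand brush lying on the bench at the left (+y side) of the stand, 200 mm long, 42 mm wide, 20 mm high. Origin: its underside, near the middle; x along its length.

How it is judged:
On the way, in this order (a step that is already met when the one before it is completed fails the run):
1. the paddle is down at its stop and all three stones are down in the pan (value of joint paddle above 0.41 rad and z of each of stone_1, stone_2, stone_3 in the frame of pan below 0.045 m and x of stone_1 in the frame of pan between -0.095 and 0.095 m and y of stone_1 in the frame of pan between -0.07 and 0.07 m and x of stone_2 in the frame of pan between -0.095 and 0.095 m and y of stone_2 in the frame of pan between -0.07 and 0.07 m and x of stone_3 in the frame of pan between -0.095 and 0.095 m and y of stone_3 in the frame of pan between -0.07 and 0.07 m), for 0.2 s.
2. the paddle is up again (value of joint paddle below 0.08 rad), for 0.1 s.
3. the plunger is fully back and the hopper has tipped over (value of joint plunger above 0.012 m and value of joint hopper above 1 rad), for 0.2 s.
At the end, for the whole second after the job is handed in: The fingers hold the knob (at least 4 N) with the plunger at least 12 of its 14 mm back, the hopper is at rest tipped over by more than 1.0 rad, the paddle is up (below 0.08 rad) and all three stones lie in the pan (all of step 3 and contact force between the fingers and knob above 4 N and velocity of joint hopper between -0.1 and 0.1 rad/s and value of joint paddle below 0.08 rad and z of each of stone_1, stone_2, stone_3 in the frame of pan below 0.045 m and x of stone_1 in the frame of pan between -0.095 and 0.095 m and y of stone_1 in the frame of pan between -0.07 and 0.07 m and x of stone_2 in the frame of pan between -0.095 and 0.095 m and y of stone_2 in the frame of pan between -0.07 and 0.07 m and x of stone_3 in the frame of pan between -0.095 and 0.095 m and y of stone_3 in the frame of pan between -0.07 and 0.07 m); the arm keeps its last pose, push and grip.
It fails at once if the plunger is pulled (more than 6 mm) while a stone is still in the hopper (value of joint plunger above 0.006 m and height (world z) of any of stone_1, stone_2, stone_3 above 0.08 m).
It fails at once if the tin, the beaker or the brush is moved more than 30 mm (distance of any of tin, beaker, brush from where it was at the start of the episode above 0.03 m).
It fails at once if the pan is moved more than 30 mm (distance of pan from where it was at the start of the episode above 0.03 m).
It also fails if it takes over 45 s, if anything falls off the work surface, if the arm or the gripper's body presses on something with over 40 N, if the wrist force passes 120 N, or if a joint passes its speed limit or range.

## Robot

A 6-joint arm with a two-finger parallel gripper is mounted at the origin on the work surface. World frame = base frame: x ahead of the robot, y to its left, z up, the work surface at z = 0. Lengths are in m, angles in rad, forces in N, time in s.
With the tool pointing down it reaches from about 0.325 to 1 m from the base axis. Payload 5.1 kg.
Tool frame: the origin (TCP) lies on the front face of the gripper's body, between the roots of the fingers; the fingertips stand 73 mm ahead of it and the grasp point (between the pads) lies 54 mm ahead of it; z points along the fingers, y is the line along which they close (so a half turn about z gives the same grasp; the last joint's range is limited). The gripper opens to 85 mm and grips with 20 to 120 N. Pads are 22 mm wide; open, the fingers measure 114 mm over their backs; the gripper's body (76 mm by 85 mm) begins 54 mm behind the grasp point. The pads swing forward as they close: fully open they stand 13 mm farther back than shut.
Start: joints at [1.192, 0.124, 1.65, -0, 1.367, -0.083], TCP at [0.189, 0.622, 0.304] pointing down, gripper open.
Joint ranges: [-2.61, 2.61], [-1.02, 2.33], [0.03, 2.71], [-1.35, 4.49], [0.32, 2.68], [-2.91, 2.91]. Speed limits (rad/s): [2.57, 2.57, 3.14, 3.14, 3.14, 3.14].

## Interface

Orientations are given as a unit quaternion [x, y, z, w].
In Python, from station import robot, viewer, workorder gives the robot as it stands. The module is installed in compiled form; this text tells all that it offers.
- The arm moves only by the shell command python3 -m creep 'ROWS' [OPENING]. ROWS is JSON, one flat list of numbers, 6 for each row, row after row: the shift along the tool's x, y, z scaled (see below), then the turn, a rotation vector about the tool's x, y, z scaled (see below). A call has 1 to 5 rows; each row shifts and turns the commanded pose from where the row before left it, along the tool's axes as they then stand; what a row does not reach is not made up. The controller multiplies each number of a shift by 2.5 cm and each number of a turn by 0.15 rad. A row lasts 1/10 s, in which the tool goes at most 50 mm and 8.59 degrees, less where a joint would pass 70% of its speed; a pose out of reach is approached as far as the arm can. A call with a number of a shift or a turn outside -1 to 1 is refused whole. A call with a gripper value outside its range is refused whole. OPENING is the finger opening in mm, from 0 to 85.4, set as the call begins (- or left out, the last holds). The fingers move at their own pace and stop on an object; the grip force is fixed at half the most. Time passes only in rows, so rows that do not move let the fingers close. It gives the time, the measured TCP pose, the force, the opening and the grip force at its end, in the units of the state.
- robot.read_state(): the state, without advancing time (a new reading comes with each control period).
- viewer.get_image(name): name is "scene" or "top" or "wrist"; returns a dict with "img" (384x512x3 uint8, blue, green, red), "vertical_fov" (degrees; the focal length in pixels is half the picture's height over the tangent of half this angle, whatever the lens; pixels are square), "cx", "cy" (the principal point, pixels), "cam_to_world" (4x4, takes a point from camera to world coordinates). Camera axes: x right, y up, looking along -z (the intrinsics and any distortion apply to the point x, -y, -z); pixel columns grow to the right and rows downward; lengths in m; the calibration is good to about 2 mm. A picture is of the moment at which its call begins. There is no depth.
- workorder.job_done(): hands the job in; it is judged then, once.
Trained networks look in the newest picture that a camera, given by its name, has taken for a name from the list of things; names that differ only in an ending like _2 or _b are one class to them, and where a whole thing is asked for, a point or a joint stands for the part that bears it (a point fixed in the world has none). Each returns a list of dicts, best first, with "p" (0 to 1); they miss things now and then, are a little off and sometimes report something else, mostly with a low value. They report only what shows in the picture. A call takes as long as a camera call.
- viewer.regions_of(camera, query): "mask" (384x512 bool, what is visible of it) and "position" ([column, row] in pixels, amid what is visible of it).
The state is a dict: "t": time; "joints": joint angles; "joint_velocities": joint speeds; "tau": joint torques, N m; "tool_pos": TCP position; "tool_rot": TCP orientation; "force": force on the tool from outside, world axes, zero at the start; "moment": the same for the moment, N m; "grip_width": finger opening in m; "grip_force": force on a finger pad.
Only numpy, scipy, OpenCV 4.12 (cv2) and the standard library are available. Lean on these libraries where they do the work, as an engineer would, in place of code of your own. Each camera call takes 0.05 s, during which the arm holds its last target. There are 200 camera calls.

## Working session

There is one attempt and no reset: what is moved stays moved. The work goes in short steps, Python scripts to look and compute and a shell command to move; the robot and the scene stay as the last step left them, time stands still between calls to the robot, and variables do not carry over. Pictures are saved under pics/ and viewed, at most 10 in all, crops included, and the job is handed in when it is done.

```bash
mkdir -p pics; cat > h.py <<'E'
import numpy as np, cv2
from station import robot, viewer, workorder
from scipy.spatial.transform import Rotation as R
def ray(im,px):
    f=192/np.tan(np.radians(im["vertical_fov"])/2)
    T=np.array(im["cam_to_world"]); d=np.array([(px[0]-im["cx"])/f,-(px[1]-im["cy"])/f,-1.])
    d=T[:3,:3]@d; return T[:3,3],d/np.linalg.norm(d)
def proj(im,P):
    f=192/np.tan(np.radians(im["vertical_fov"])/2)
    T=np.array(im["cam_to_world"]); p=(np.atleast_2d(P)-T[:3,3])@T[:3,:3]
    return np.c_[im["cx"]-f*p[:,0]/p[:,2], im["cy"]+f*p[:,1]/p[:,2]]
def tri(rays):
    A=sum(np.eye(3)-np.outer(d,d) for o,d in rays); b=sum((np.eye(3)-np.outer(d,d))@o for o,d in rays)
    return np.linalg.solve(A,b)
E
python3 - <<'E'
from h import *
ims={}
for c in ["scene","top"]:
    im=viewer.get_image(c); ims[c]=im; cv2.imwrite(f"pics/{c}0.png",im["img"])
    print(c,{k:(v if k!="img" else 0) for k,v in im.items()})
    for q in ["stand","paddle_pad","knob","hopper","tin","beaker","brush","pan"]:
        r=viewer.regions_of(c,q)
        for x in r[:2]:
            m=x["mask"]; (cc,s,a)=cv2.minAreaRect(np.argwhere(m)[:,::-1].astype(np.float32)) if m.any() else (0,0,0)
            print(q,round(x["p"],2),np.round(x["position"],1),m.sum(),np.round(cc,1),np.round(s,1),round(a,1))
print(robot.read_state())
E
```

```text
scene {'img': 0, 'vertical_fov': 44.93232577813399, 'cx': 255.53503874381596, 'cy': 183.59361366752816, 'cam_to_world': array([[ 0.86487567, -0.40902943,  0.29100686,  0.92887546],
       [ 0.50197394,  0.70066456, -0.50704175, -0.55465097],
       [ 0.00349681,  0.58460594,  0.81130985,  1.06295466],
       [ 0.        ,  0.        ,  0.        ,  1.        ]])}
stand 0.96 [271.5 196.7] 8136 [275.7 203.8] [131.5 106.1] 75.5
paddle_pad 0.75 [230.1 173.3] 787 [227. 183.] [36.7 52.8] 26.6
paddle_pad 0.34 [270.5 196.7] 7795 [270.3 190.8] [117.3 116.3] 27.2
knob 0.63 [283.  140.4] 105 [284.7 139.5] [10.  11.1] 33.7
hopper 0.69 [279.1 175. ] 3011 [276.4 180.1] [63.3 73.2] 32.8
tin 0.58 [245.3 286. ] 1194 [243.5 286.5] [43. 33.] 90.0
beaker 0.94 [193.8 262.4] 1007 [194.  262.5] [41. 30.] 90.0
beaker 0.66 [278.8 175.9] 3048 [275.9 181.2] [63.9 71. ] 30.6
brush 0.6 [325.5 158.3] 324 [323.4 158.8] [14.  30.8] 72.5
pan 0.67 [298.8 226.5] 719 [274.6 220.3] [72.9 51.9] 26.6
pan 0.57 [283.3 184.9] 75 [282.5 186. ] [8. 9.] 90.0
top {'img': 0, 'vertical_fov': 55.28875705450187, 'cx': 260.0326955051
[... 818 characters left out ...]
. 59.] 90.0
{'t': 0.9, 'joints': array([ 1.19241623e+00,  1.23761476e-01,  1.65025891e+00, -1.72973962e-05,
        1.36751157e+00, -8.25645879e-02]), 'joint_velocities': array([ 0.00025582,  0.00136361, -0.00171924,  0.00055676, -0.00142865,
        0.00038022]), 'tau': array([-6.02797445e-04, -4.23601162e+01, -3.65757358e+01, -1.94097606e-04,
        6.50221336e-04, -1.60544329e-05]), 'tool_pos': array([0.18949641, 0.62176255, 0.30397149]), 'tool_rot': array([1.47367329e-01, 9.89081831e-01, 2.76089150e-05, 1.51789241e-05]), 'force': array([ 0.927358  , -0.08897152, -0.45257204]), 'moment': array([ 0.00330348, -0.02214612,  0.05981454]), 'grip_force': 0.0, 'grip_width': 0.08539527847030207}
```

```bash
python3 -c "
import cv2,numpy as np
cv2.imwrite('pics/both0.png',cv2.resize(np.vstack([cv2.imread('pics/scene0.png'),cv2.imread('pics/top0.png')]),(400,600)))"
```

```text
(no output)
```

View pics/scene0.png

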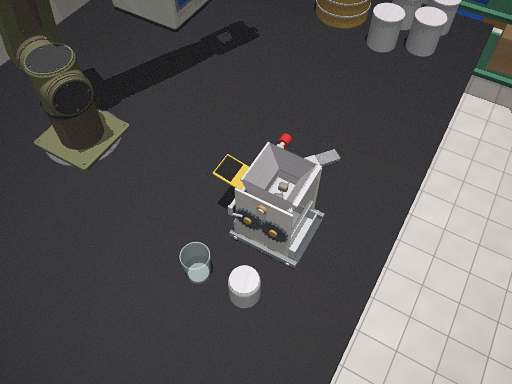

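View pics/top0.png

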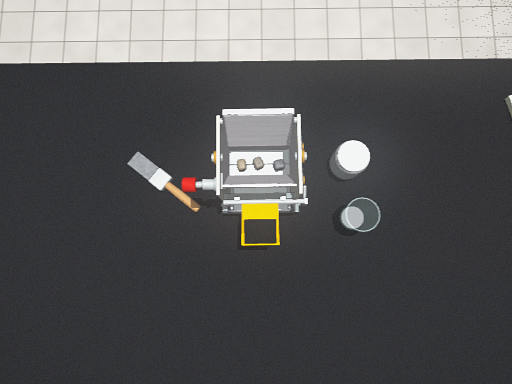

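The scene and top pictures show the stand near straight ahead, turned little. In the top view the knob is at about (189,184), the paddle tread at (261,231) and the three stones at (242..280,163). The brush lies left, and the tin and beaker lie right.

```bash
python3 - <<'E'
from h import *
from scipy.optimize import least_squares
kn=[];pad=[];obs=[]
def cen(m):
    n,l,s,c=cv2.connectedComponentsWithStats(m.astype(np.uint8)); i=1+np.argmax(s[1:,4]); return c[i],s[i],l==i
pc={}
for c in ["scene","top"]:
    im=viewer.get_image(c); hsv=cv2.cvtColor(im["img"],cv2.COLOR_BGR2HSV)
    H,S,V=hsv[...,0],hsv[...,1],hsv[...,2]
    red=((H<6)|(H>174))&(S>180)&(V>90)
    k,s,_=cen(red); kn.append(ray(im,k)); print(c,"knob",k,s)
    yel=(H>18)&(H<34)&(S>150)&(V>100)
    y,s,ym=cen(yel); print("yellow",y,s)
    # hole = tread
    cnt,hi=cv2.findContours(ym.astype(np.uint8),cv2.RETR_CCOMP,cv2.CHAIN_APPROX_NONE)
    hull=cv2.convexHull(np.vstack(cnt)); q=cv2.minAreaRect(hull); print("rect",np.round(cv2.boxPoints(q),1).tolist())
    hm=np.zeros_like(im["img"][...,0]); cv2.fillConvexPoly(hm,hull,1)
    hm=(hm>0)&~ym&(V<70); p,s,_=cen(hm); print("tread",p,s); pad.append(ray(im,p))
    obs+= [(im,k,(-.05,.128,.190)),(im,p,(-.136,0,.167))]
    pc[c]=im
print("knob tri",tri(kn),"pad tri",tri(pad))
def W(v,P): return np.array([v[0],v[1],0])+R.from_euler("z",v[2]).apply(P)
def f(v): return np.concatenate([proj(im,W(v,np.array(P)))[0]-px for im,px,P in obs])
r=least_squares(f,[.65,0,0]); print("stand",r.x,"res px",np.round(r.fun,1))
np.save("stand.npy",r.x)
for P in [(-.05,.128,.19),(-.136,0,.167),(0,0,0)]: print(P,W(r.x,np.array(P)))
# overlay
out=[]
for c,im in pc.items():
    g=im["img"].copy(); 
    for P in [(a,b,.215) for a in(-.073,.073) for b in(-.076,.076)]+[(-.05,.128,.19),(-.136,0,.167)]+[(a,b,.24) for a in(-.064,.064) for b in(-.063,.063)]:
        p=proj(im,W(r.x,np.array(P)))[0]; cv2.circle(g,tuple(int(t) for t in np.round(p)),1,(0,255,0),-1)
    out.append(cv2.resize(g[90:290,130:390],None,fx=1.5*2,fy=1.5*2)[:, :780])
cv2.imwrite("pics/ov.png",cv2.resize(np.hstack(out),(800,308)))
E
```

```text
scene knob [285.35714286 138.98979592] [278 133  14  14  98]
yellow [233.93046358 174.54304636] [212 154  37  35 302]
rect [[211.8000030517578, 173.3000030517578], [224.6999969482422, 151.8000030517578], [252.8000030517578, 168.6999969482422], [239.89999389648438, 190.10000610351562]]
tread [228.53072626 168.12849162] [216 156  26  25 358]
top knob [188.26404494 184.35393258] [182 178  14  14 178]
yellow [259.59436275 218.79656863] [241 203  39  43 816]
rect [[241.0, 203.0], [279.0, 203.0], [279.0, 245.0], [241.0, 245.0]]
tread [259.72727273 233.95454545] [245 220  31  23 462]
knob tri [0.61038439 0.14419987 0.19121106] pad tri [0.52132131 0.01506642 0.15935554]
stand [ 0.6583743   0.01422688 -0.00457178] res px [-1.6  0.8 -1.2 -1.5  0.4  0.1 -1.  -2.1]
(-0.05, 0.128, 0.19) [0.60896001 0.14245414 0.19      ]
(-0.136, 0, 0.167) [0.52237572 0.01484865 0.167     ]
(0, 0, 0) [0.6583743  0.01422688 0.        ]
```

View pics/ov.png

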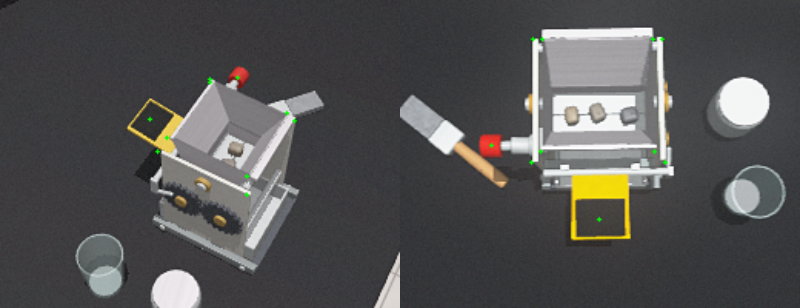

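The fit agrees with the known geometry: stand at (0.658, 0.014), yaw about 0, knob triangulated at z 0.191. I'll turn the tool so that it closes along world x, with the fingers shut.

```bash
python3 -m creep '[0,0,0,0,0,1, 0,0,0,0,0,1, 0,0,0,0,0,1, 0,0,0,0,0,1, 0,0,0,0,0,1]' 0
python3 -m creep '[0,0,0,0,0,1, 0,0,0,0,0,1, 0,0,0,0,0,1, 0,0,0,0,0,0.5, 0,0,0,0,0,0]'
```

```text
t: 1.5
tool_pos: [0.1895, 0.6217, 0.3039]
tool_rot: [0.502, 0.865, -0.0, 0.0]
force: [-0.0, 0.2, 0.3]
grip_width: 0.0123
grip_force: 0.0
t: 2.0
tool_pos: [0.1895, 0.6218, 0.3039]
tool_rot: [0.707, 0.707, 0.0, -0.0]
force: [-0.3, 0.6, -0.2]
grip_width: 0.0003
grip_force: 0.0
```

```bash
python3 -m creep '[-0.97,0.525,0,0,0,0, -0.97,0.525,0,0,0,0, -0.97,0.525,0,0,0,0, -0.97,0.525,0,0,0,0, -0.97,0.525,0,0,0,0]' >/dev/null
python3 -m creep '[-0.97,0.525,0,0,0,0, -0.97,0.525,0,0,0,0, -0.97,0.525,0,0,0,0, -0.97,0.525,0,0,0,0, -0.97,0.525,0,0,0,0]'
python3 -m creep '[-0.97,0.525,0,0,0,0, -0.97,0.525,0,0,0,0, -0.97,0.525,0,0,0,0, -0.97,0.525,0,0,0,0, -0.97,0.525,0,0,0,0]' >/dev/null
python3 -m creep '[-0.97,0.525,0,0,0,0, -0.97,0.525,0,0,0,0, -0.97,0.525,0,0,0,0, -0.97,0.525,0,0,0,0, -0.97,0.525,0,0,0,0]'
```

```text
t: 3.0
tool_pos: [0.3211, 0.3782, 0.3041]
tool_rot: [0.706, 0.708, 0.0, 0.0]
force: [0.0, -0.1, -0.4]
grip_width: 0.0001
grip_force: 0.0
t: 4.0
tool_pos: [0.4524, 0.1357, 0.3042]
tool_rot: [0.706, 0.708, 0.0, 0.0]
force: [0.4, -0.8, -0.1]
grip_width: 0.0
grip_force: 0.0
```

```bash
python3 -m creep '[-0.97,0.525,0,0,0,0, -0.97,0.525,0,0,0,0, -0.97,0.525,0,0,0,0, -0.97,0.525,0,0,0,0, -0.97,0.525,0,0,0,0]'
python3 -m creep '[0,0,0.8,0,0,0, 0,0,0.8,0,0,0, 0,0,0.7,0,0,0, 0,0,0,0,0,0]'
python3 - <<'E'
from h import *
out=[]
for c in ["wrist","scene","top"]:
    g=viewer.get_image(c)["img"]; out.append(g if c=="wrist" else cv2.resize(g[110:290,150:390],(512,384)))
cv2.imwrite("pics/press0.png",cv2.resize(np.hstack(out),(800,200)))
E
```

```text
t: 4.5
tool_pos: [0.5181, 0.0144, 0.3041]
tool_rot: [0.706, 0.708, 0.0, 0.0]
force: [0.2, -0.3, -0.1]
grip_width: 0.0001
grip_force: 0.0
t: 4.9
tool_pos: [0.5162, 0.0155, 0.2435]
tool_rot: [0.707, 0.708, -0.002, -0.002]
force: [-0.4, 0.6, 0.4]
grip_width: 0.0002
grip_force: 0.0
```

View pics/press0.png

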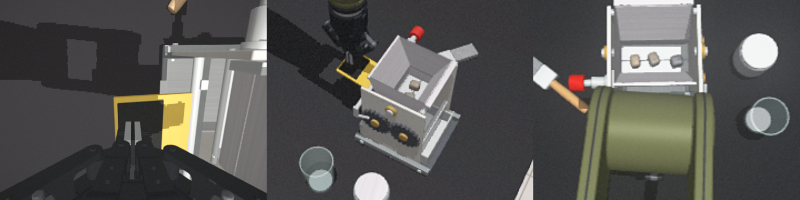

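The wrist view shows the shut fingers over the tread, and the other views show clearance to the stand. I'll press down.

```bash
python3 -m creep '[0,0,0.3,0,0,0, 0,0,0.3,0,0,0, 0,0,0.3,0,0,0, 0,0,0.25,0,0,0, 0,0,0,0,0,0]'
python3 -m creep '[0,0,0,0,0,0]'
```

```text
t: 5.55
tool_pos: [0.5178, 0.0155, 0.2176]
tool_rot: [0.707, 0.707, 0.0, 0.0]
force: [-2.4, -1.1, 6.6]
grip_width: -0.0001
grip_force: 3.4
t: 5.65
tool_pos: [0.5178, 0.0155, 0.2182]
tool_rot: [0.707, 0.707, 0.0, 0.0]
force: [-3.4, 0.3, 6.5]
grip_width: 0.0001
grip_force: 3.4
```

```bash
python3 -m creep '[0,0,0.12,0,0,0, 0,0,0,0,0,0]'
python3 -m creep '[0,0,0.12,0,0,0, 0,0,0,0,0,0]'
python3 -m creep '[0,0,0.12,0,0,0, 0,0,0,0,0,0]'
```

```text
t: 5.85
tool_pos: [0.518, 0.0155, 0.2154]
tool_rot: [0.707, 0.707, 0.0, 0.0]
force: [-2.3, -0.0, 6.6]
grip_width: -0.0003
grip_force: 3.8
t: 6.05
tool_pos: [0.5183, 0.0155, 0.2135]
tool_rot: [0.707, 0.707, 0.001, 0.001]
force: [-4.1, -1.1, 9.9]
grip_width: 0.0001
grip_force: 5.3
t: 6.25
tool_pos: [0.5186, 0.0155, 0.213]
tool_rot: [0.707, 0.707, 0.001, 0.001]
force: [-10.8, 0.5, 21.2]
grip_width: -0.0001
grip_force: 11.9
```

The force rose sharply, so the paddle is at its stop. I'll hold it there and check the stones.

```bash
python3 -m creep '[0,0,0,0,0,0, 0,0,0,0,0,0, 0,0,0,0,0,0, 0,0,0,0,0,0, 0,0,0,0,0,0]'
python3 - <<'E'
from h import *
out=[]
for c in ["scene","top"]:
    g=viewer.get_image(c)["img"]; out.append(cv2.resize(g[100:220,180:340] if c=="top" else g[130:280,200:400],(400,300)))
    for q in ["stone_1"]:
        for x in viewer.regions_of(c,q)[:5]: print(c,round(x["p"],2),np.round(x["position"],1),x["mask"].sum())
cv2.imwrite("pics/press1.png",np.hstack(out))
E
```

```text
t: 6.75
tool_pos: [0.5186, 0.0155, 0.213]
tool_rot: [0.707, 0.707, 0.001, 0.001]
force: [-9.7, 0.4, 21.7]
grip_width: -0.0001
grip_force: 11.8
scene 0.58 [300.3 227.9] 721
scene 0.19 [272.2 195.8] 7885
top 0.73 [306.2 194.7] 49
top 0.45 [238.6 166.7] 93
top 0.41 [256.4 162. ] 83
```

View pics/press1.png

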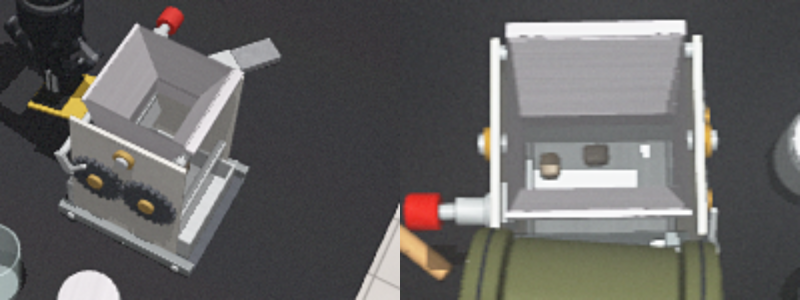

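Through the open gate the top view shows two stones down on the pan floor, at (550,165) and (595,155) in the crop. The third is hidden, either by the front wall or the right side. I'll release the paddle, move clear, and check the shut gate from above.

```bash
python3 -m creep '[0,0,-0.6,0,0,0, 0,0,-0.9,0,0,0, 0,0,-0.9,0,0,0, 0,0,-0.9,0,0,0, 0,0,-0.5,0,0,0]'
python3 -m creep '[1,0,0,0,0,0, 1,0,0,0,0,0, 1,0,0,0,0,0, 1,0,0,0,0,0, 1,0,0,0,0,0]' 85
python3 -m creep '[0,0,0,0,0,0, 0,0,0,0,0,0, 0,0,0,0,0,0]'
python3 - <<'E'
from h import *
out=[]
for c in ["top","scene","wrist"]:
    im=viewer.get_image(c); g=im["img"]
    if c!="wrist": out.append(cv2.resize(g[100:250,170:330] if c=="top" else g[130:280,200:360],(320,300)))
    else: cv2.imwrite("pics/w2.png",g); out.append(cv2.resize(g,(400,300)))
    for q in ["stone_1","knob"]:
        for x in viewer.regions_of(c,q)[:5]: print(c,q,round(x["p"],2),np.round(x["position"],1),x["mask"].sum())
    if c=="wrist": print(im["vertical_fov"],np.round(im["cam_to_world"],3).tolist(), proj(im,[.609,.1425,.19]))
cv2.imwrite("pics/rel.png",cv2.resize(np.hstack(out),(800,230)))
E
```

```text
t: 7.45
tool_pos: [0.5182, 0.0155, 0.3053]
tool_rot: [0.707, 0.707, 0.001, 0.001]
force: [-0.2, -0.4, -0.3]
grip_width: 0.0001
grip_force: 0.0
t: 7.95
tool_pos: [0.5173, 0.1415, 0.3026]
tool_rot: [0.707, 0.707, -0.0, -0.0]
force: [0.2, -1.1, -0.7]
grip_width: 0.0723
grip_force: 0.0
t: 8.25
tool_pos: [0.5176, 0.1398, 0.3031]
tool_rot: [0.707, 0.707, -0.0, -0.0]
force: [0.5, 0.2, -0.1]
grip_width: 0.0851
grip_force: 0.0
top stone_1 0.69 [349.2 157.8] 1166
top knob 0.67 [190.1 181.4] 222
scene stone_1 0.17 [285.5 141.4] 125
scene knob 0.5 [283.7 140.3] 133
wrist knob 0.72 [398.9 217.8] 2410
63.89014941675004 [[1.0, 0.0, 0.001, 0.518], [-0.001, 0.958, 0.288, 0.213], [-0.001, -0.288, 0.958, 0.375], [0.0, 0.0, 0.0, 1.0]] [[396.7255317  214.40706386]]
```

View pics/rel.png

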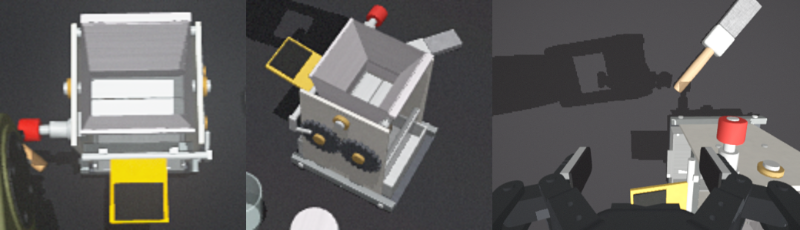

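The hopper is empty: in both views the closed white gate is bare, and the paddle is up. The wrist view puts the knob at (399,218) against a predicted (397,214), so the estimate holds. I'll move over the knob and go down.

```bash
python3 -m creep '[0.08,0.92,0,0,0,0, 0,0.92,0,0,0,0, 0,0.92,0,0,0,0, 0,0.9,0,0,0,0, 0,0,0,0,0,0]'
python3 - <<'E'
from h import *
rs=[]
for c in ["wrist","scene","top"]:
    im=viewer.get_image(c); hsv=cv2.cvtColor(im["img"],cv2.COLOR_BGR2HSV); H,S,V=cv2.split(hsv)
    m=(((H<6)|(H>174))&(S>150)&(V>60)).astype(np.uint8)
    n,l,s,cc=cv2.connectedComponentsWithStats(m)
    if n>1:
        i=1+np.argmax(s[1:,4]); print(c,s[i],cc[i],proj(im,[.609,.1425,.19])); rs.append(ray(im,cc[i]))
    if c=="wrist": cv2.imwrite("pics/w3.png",im["img"])
print(tri(rs[:2]),tri(rs))
E
```

```text
t: 9.2
tool_pos: [0.6108, 0.1422, 0.3033]
tool_rot: [0.707, 0.707, -0.0, 0.0]
force: [0.4, 0.5, -0.2]
grip_width: 0.0848
grip_force: 0.0
wrist [ 230  198   42   48 1682] [250.72532699 222.578478  ] [[251.64871423 217.97127261]]
scene [278 133  14  14 108] [285.15740741 139.0462963 ] [[283.77852665 139.77969802]]
top [193 177   3  10  15] [194.2 180.8] [[188.60367496 184.40681022]]
[0.61049711 0.14203139 0.1949349 ] [0.6122425  0.13770181 0.1950949 ]
```

View pics/w3.png

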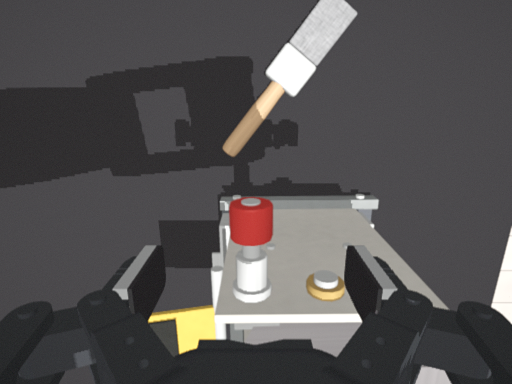

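The wrist view shows the knob at (251,222), centred between the open fingers. The new triangulation gives (0.610, 0.142, 0.195). I'll descend and close.

```bash
python3 -m creep '[0,0,0.7,0,0,0, 0,0,0.7,0,0,0, 0,0,0.6,0,0,0, 0,0,0.45,0,0,0, 0,0,0,0,0,0]'
python3 -m creep '[0,0,0,0,0,0, 0,0,0,0,0,0, 0,0,0,0,0,0, 0,0,0,0,0,0, 0,0,0,0,0,0]' 0
python3 -m creep '[0,0,0,0,0,0, 0,0,0,0,0,0, 0,0,0,0,0,0]'
python3 - <<'E'
from h import *
g=viewer.get_image("wrist")["img"]; s=cv2.resize(viewer.get_image("scene")["img"][100:250,200:400],(512,384))
cv2.imwrite("pics/grip.png",cv2.resize(np.hstack([g,s]),(800,300)))
E
```

```text
t: 9.85
tool_pos: [0.6076, 0.1423, 0.2389]
tool_rot: [0.707, 0.707, -0.002, -0.002]
force: [0.1, -0.2, -0.2]
grip_width: 0.0851
grip_force: 0.0
t: 10.35
tool_pos: [0.6088, 0.1426, 0.2436]
tool_rot: [0.707, 0.707, -0.0, -0.0]
force: [-5.4, -0.3, 4.9]
grip_width: 0.0264
grip_force: 59.4
t: 10.65
tool_pos: [0.6088, 0.1426, 0.2437]
tool_rot: [0.707, 0.707, -0.0, -0.0]
force: [-5.1, -0.3, 5.3]
grip_width: 0.0265
grip_force: 59.4
```

View pics/grip.png

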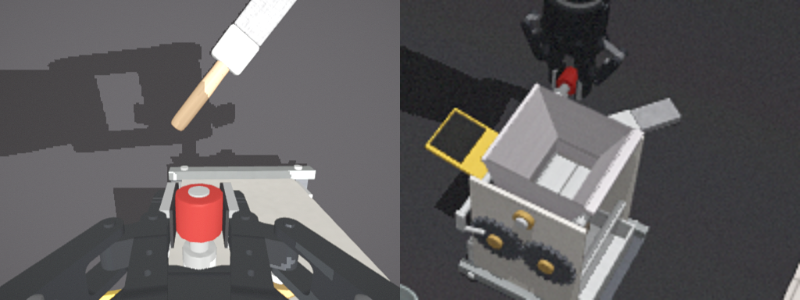

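The wrist view shows the knob at (200,215) held firmly between both pads. I'll pull outward in small steps.

```bash
python3 -m creep '[0.15,0,0,0,0,0, 0.15,0,0,0,0,0, 0.15,0,0,0,0,0, 0.1,0,0,0,0,0, 0,0,0,0,0,0]'
python3 -m creep '[0.1,0,0,0,0,0, 0,0,0,0,0,0]'
```

```text
t: 11.25
tool_pos: [0.6088, 0.154, 0.2436]
tool_rot: [0.707, 0.707, -0.003, 0.001]
force: [-6.7, -10.5, 6.5]
grip_width: 0.0266
grip_force: 59.7
t: 11.45
tool_pos: [0.6088, 0.1562, 0.2436]
tool_rot: [0.707, 0.707, -0.003, 0.002]
force: [-6.1, -10.8, 7.0]
grip_width: 0.0259
grip_force: 59.8
```

```bash
python3 -m creep '[0.06,0,0,0,0,0, 0,0,0,0,0,0]'
python3 -m creep '[0.06,0,0,0,0,0, 0,0,0,0,0,0]'
```

```text
t: 11.65
tool_pos: [0.6088, 0.1571, 0.2436]
tool_rot: [0.707, 0.707, -0.003, 0.002]
force: [-6.7, -12.1, 8.5]
grip_width: 0.0265
grip_force: 59.8
t: 11.85
tool_pos: [0.6088, 0.1573, 0.2435]
tool_rot: [0.707, 0.707, -0.005, 0.003]
force: [-7.6, -16.8, 8.1]
grip_width: 0.0261
grip_force: 59.9
```

The plunger is at its stop: 14.7 mm of travel, and the force is now above the spring's. I'll wait for the hopper to tip and then look.

```bash
python3 -m creep '[0.03,0,0,0,0,0, 0,0,0,0,0,0, 0,0,0,0,0,0, 0,0,0,0,0,0, 0,0,0,0,0,0]'
python3 -m creep '[0,0,0,0,0,0, 0,0,0,0,0,0, 0,0,0,0,0,0, 0,0,0,0,0,0, 0,0,0,0,0,0]'
python3 -m creep '[0,0,0,0,0,0, 0,0,0,0,0,0, 0,0,0,0,0,0, 0,0,0,0,0,0, 0,0,0,0,0,0]'
python3 - <<'E'
from h import *
g=cv2.resize(viewer.get_image("top")["img"][90:250,150:350],(512,384)); s=cv2.resize(viewer.get_image("scene")["img"][100:250,200:400],(512,384))
cv2.imwrite("pics/tip.png",cv2.resize(np.hstack([g,s]),(800,300)))
E
```

```text
t: 12.35
tool_pos: [0.6088, 0.1574, 0.2436]
tool_rot: [0.707, 0.707, -0.005, 0.003]
force: [-7.5, -19.2, 8.5]
grip_width: 0.0262
grip_force: 59.9
t: 12.85
tool_pos: [0.6088, 0.1574, 0.2435]
tool_rot: [0.707, 0.707, -0.005, 0.003]
force: [-7.2, -20.1, 8.0]
grip_width: 0.0264
grip_force: 59.9
t: 13.35
tool_pos: [0.6088, 0.1574, 0.2435]
tool_rot: [0.707, 0.707, -0.005, 0.003]
force: [-7.5, -19.7, 8.5]
grip_width: 0.0268
grip_force: 59.9
```

View pics/tip.png

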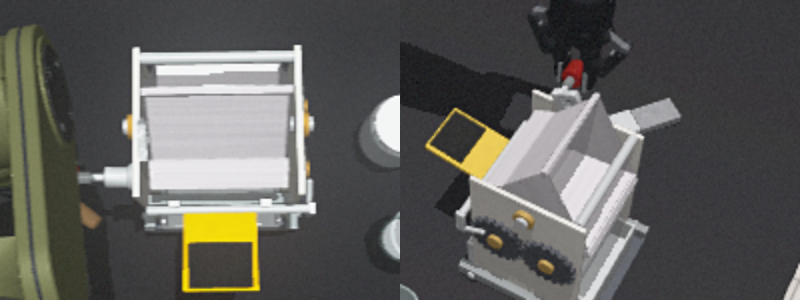

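The hopper has tipped toward the far side. I'll check its angle against the projected rim edge.

```bash
python3 -m creep '[0,0,0,0,0,0, 0,0,0,0,0,0, 0,0,0,0,0,0]' | head -2; python3 - <<'E'
from h import *
v=np.load("stand.npy")
im=viewer.get_image("top")
for th in (.8,.9,1.,1.1):
    c,s=np.cos(th),np.sin(th); x,z=-.064,.05
    p=proj(im,np.array([v[0],v[1],.19])+[x*c+z*s,0,z*c-x*s])[0]; print(th,"crop row in view",(p[1]-90)*300/160, p)
E
```

```text
t: 13.75
tool_pos: [0.6088, 0.1574, 0.2435]
0.8 crop row in view 115.06436541665701 [257.84704587 151.36766156]
0.9 crop row in view 105.83776735076603 [257.81428289 146.44680925]
1.0 crop row in view 96.87878947578035 [257.78882238 141.66868772]
1.1 crop row in view 88.31013157067666 [257.7709644  137.09873684]
```

The rim edge is seen at row about 91, which corresponds to about 1.07–1.1 rad, so the hopper rests at its stop. I'll hand in.

```bash
python3 -c "
from station import workorder; print(workorder.job_done())"
```

```text
the job is handed in; nothing more can be done
None
```

The job is handed in, with no verdict shown: the hopper looks empty and is tipped to its stop, the paddle is up, and the gripper is holding the knob fully back; I saw two stones in the pan, and take the third to be there too because the closed gate was bare.

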